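Set up the tracing light board

TASK

Set up the tracing station: pick up the teal template by its black grip bar and lower it, without dropping it, over both pins of the light board, so that its two holes are on the pins and it lies flat on the board's white face, the same way round as it lies now. Let go of it, and only then switch on both red toggles of the switch bank, pushing each lever all the way over to the side away from the robot. Leave the white toggles as they are and do not disturb the ink bottle, the bowl or the two paperweights.

Things in the scene. Friction and masses are not known exactly. Their poses are not given: they have to be found in the camera images.
- bank: Switch bank: fixed aluminium base 120 x 232 x 18 mm with a row of five black modules (90 x 42 x 34 mm), 44 mm apart along y, in any order. All levers hinge about y at bank x = 0, 52 mm above the table. Origin: centre of the underside, on the table; +x away from the robot (within 0.2 rad), z up.
- light_board: Tracing light board: fixed wooden slab with white face, 190 (x) x 240 (y) x 30 mm; on the face, 30 mm above the table, two dark steel pins 10 mm thick and 24 mm high, straight for 14 mm, then coned to a 3 mm tip. Origin: centre of the underside, on the table; +x away from the robot (within 0.2 rad), z up.
- pin_left (a point): Foot of the left pin, on its axis at the height of the board's face: at (45, 70, 30) mm from the board's origin; +y is left seen from the robot.
- pin_right (a point): Foot of the right pin: at (45, -70, 30) mm from the board's origin.
- template: Tracing template: loose teal plate with black leaves, 130 (x) x 200 (y) x 6 mm, about 0.25 kg, flat on the table. Two 16 mm round holes near its far edge; a black grip bar 20 (x) x 70 (y) mm stands on its middle, top 38 mm above the underside. Origin: centre of the underside; +x away from the robot (within 0.2 rad), towards the holes' edge; z up.
- hole_left (a point): Centre of the left hole at the plate's underside: (45, 70, 0) mm in the template's frame.
- hole_right (a point): Centre of the right hole at the plate's underside: (45, -70, 0) mm in the template's frame.
- red_a (a joint): Toggle lever with a red cap 15 mm wide, 40 mm long, 11 mm thick, on a black module of the bank. 0 rad: off, leaning 0.45 rad (26 deg) from upright to the bank's -x (robot's side); 0.9 rad: on, leaning 0.45 rad to +x, at its stop. No spring: it stays where left; about 2 N at the cap moves it. Starts off, between 0 and 0.15 rad.
- red_a_tip (a point): Free end of the red lever, in the middle of its cap's end, 70 mm from the hinge; it swings in the bank's x-z plane.
- red_b (a joint): Toggle lever with a red cap 15 mm wide, 40 mm long, 11 mm thick, on a black module of the bank. 0 rad: off, leaning 0.45 rad (26 deg) from upright to the bank's -x (robot's side); 0.9 rad: on, leaning 0.45 rad to +x, at its stop. No spring: it stays where left; about 2 N at the cap moves it. Starts off, between 0 and 0.15 rad.
- red_b_tip (a point): Free end of the red lever, in the middle of its cap's end, 70 mm from the hinge; it swings in the bank's x-z plane.
- white_a (a joint): Toggle lever with a white cap 15 mm wide, 40 mm long, 11 mm thick, on a black module of the bank. 0 rad: off, leaning 0.45 rad (26 deg) from upright to the bank's -x (robot's side); 0.9 rad: on, leaning 0.45 rad to +x, at its stop. No spring: it stays where left; about 2 N at the cap moves it. Starts off, at 0 to 0.1 rad. To be left as it is.
- white_a_tip (a point): Free end of the white lever, in the middle of its cap's end, 70 mm from the hinge; it swings in the bank's x-z plane.
- white_b (a joint): Toggle lever with a white cap 15 mm wide, 40 mm long, 11 mm thick, on a black module of the bank. 0 rad: off, leaning 0.45 rad (26 deg) from upright to the bank's -x (robot's side); 0.9 rad: on, leaning 0.45 rad to +x, at its stop. No spring: it stays where left; about 2 N at the cap moves it. Starts on, at 0.8 to 0.9 rad. To be left as it is.
- white_b_tip (a point): Free end of the white lever, in the middle of its cap's end, 70 mm from the hinge; it swings in the bank's x-z plane.
- white_c (a joint): Toggle lever with a white cap 15 mm wide, 40 mm long, 11 mm thick, on a black module of the bank. 0 rad: off, leaning 0.45 rad (26 deg) from upright to the bank's -x (robot's side); 0.9 rad: on, leaning 0.45 rad to +x, at its stop. No spring: it stays where left; about 2 N at the cap moves it. May start anywhere. To be left as it is.
- white_c_tip (a point): Free end of the white lever, in the middle of its cap's end, 70 mm from the hinge; it swings in the bank's x-z plane.
- ink_bottle: Black ink bottle with red cap, 70 mm across, 162 mm high, loose. Origin: centre of the underside.
- bowl: Turquoise bowl, 120 mm across, 50 mm high, loose. Origin: centre of the underside.
- weight_left: Dark wooden paperweight 25 x 120 x 18 mm with a brass knob to 28 mm, loose, on the robot's side of the work area. Origin: centre of the underside.
- weight_right: A second such paperweight, to the robot's right.
There are look-alikes about, which are no part of the job. Leave any orange look-alike of the template alone.

How it is judged:
On the way, in this order (a step that is already met when the one before it is completed fails the run):
1. The template lies flat on the light board with both holes on the pins, and is released (horizontal distance between hole_left and pin_left below 0.006 m and horizontal distance between hole_right and pin_right below 0.006 m and z of each of hole_left, hole_right in the frame of light_board below 0.0345 m and contact force between the fingers and template below 0.05 N), for 0.2 s.
2. Both red toggles are switched fully on (value of joint each of red_a, red_b above 0.75 rad), for 0.2 s.
At the end, for the whole second after the job is handed in: The template lies still and released on the light board: each hole's centre within 6 mm of its own pin's axis, sideways, and the plate's underside at both holes less than 4.5 mm above the board's face; both red toggles stand at 0.75 rad or more (fully on is 0.9) (all of step 1 and all of step 2 and linear speed of template below 0.02 m/s); the robot touches nothing.
It fails at once if a white toggle is moved: its tip by more than 12 mm (distance of any of white_a_tip, white_b_tip, white_c_tip from where it was at the start of the episode above 0.012 m).
It fails at once if a red toggle is switched on before the template is on the pins ((horizontal distance between hole_left and pin_left above 0.012 m or horizontal distance between hole_right and pin_right above 0.012 m) and value of joint any of red_a, red_b above 0.5 rad).
It fails at once if the template is dropped: it moves faster than 0.6 m/s out of the fingers (contact force between the fingers and template below 0.05 N and linear speed of template above 0.6 m/s).
It fails at once if the ink bottle, the bowl or a paperweight is disturbed: moved by more than 40 mm (distance of any of ink_bottle, bowl, weight_left, weight_right from where it was at the start of the episode above 0.04 m).
It also fails if it takes over 58 s, if anything falls off the work surface, if the arm or the gripper's body presses on something with over 40 N, if the wrist force passes 120 N, or if a joint passes its speed limit or range.

ROBOT

A 7-joint arm with a two-finger parallel gripper is mounted at the origin on the work surface. World frame = base frame: x ahead of the robot, y to its left, z up, the work surface at z = 0. Lengths are in m, angles in rad, forces in N, time in s.
With the tool pointing down it reaches from about 0.425 to 0.925 m from the base axis. Payload 6.8 kg.
Tool frame: the origin (TCP) lies at the very end of the fingers, on their centre line; the grasp point (between the pads) lies 19 mm behind it; y points along the fingers, x is the direction in which the jaws open and shut, and the axes are right-handed (so a half turn about y gives the same grasp; the last joint's range is limited). The gripper opens to 85 mm and grips with 20 to 120 N. Pads are 22 mm wide; open, the fingers measure 114 mm over their backs; the gripper's body (76 mm by 85 mm) begins 54 mm behind the grasp point. The pads swing forward as they close: fully open they stand 13 mm farther back than shut.
Start: joints at [1.155, 0.477, 0.022, 1.555, -0.011, 1.109, -0.083], TCP at [0.205, -0.643, 0.208] pointing down, gripper open.
Joint ranges: [-2.96, 2.96], [-0.34, 2.1], [-1.41, 1.46], [0.24, 2.44], [-1.37, 4.51], [0.17, 1.92], [-2.96, 2.96]. Speed limits (rad/s): [2.39, 2.39, 3.14, 3.14, 3.14, 3.14, 3.14].

INTERFACE

Orientations are given as a rotation vector (axis times angle).
In Python, from bench import r, imaging gives the robot as it stands.
- The arm moves only by the shell command python3 -m jog 'ROWS' [FORCE]. ROWS is text: rows parted by semicolons, each of 7 numbers parted by spaces: the turn, a rotation vector about the tool's x, y, z in degrees, then the shift along the tool's x, y, z in mm, then the opening, from 0 (shut) to 1 (fully open). A call has exactly 5 rows; each row shifts and turns the commanded pose from where the row before left it, along the tool's axes as they then stand; what a row does not reach is not made up. A row lasts 1/12 s, in which the tool goes at most 41.7 mm and 7.16 degrees, less where a joint would pass 70% of its speed; a pose out of reach is approached as far as the arm can. A call with a gripper value outside its range is refused whole. The fingers move at their own pace and stop on an object; FORCE is the grip in N (left out, the last holds). Time passes only in rows, so rows that do not move let the fingers close, or fill a call up. It gives the time, the measured TCP pose, the force and the opening at its end, in the units of the state.
- r.get_obs(): the state, without advancing time (a new reading comes with each control period).
- imaging.grab_frame(name): name is "side" or "top" or "wrist"; returns a dict with "color" (420x560x3 uint8, red, green, blue), "z_map" (420x560 float32, m along the optical axis (not along the pixel's ray), 0 where there is no reading), "fx", "fy", "cx", "cy" (pixels), "k1" (the pictures are not rectified: a ray, as slopes to the right and down, at radius r is drawn at 1 + k1 r^2 times it, then the intrinsics apply), "world_to_cam" (4x4, takes a point from world to camera coordinates); the wrist camera has in their place "hand_eye" (4x4, takes a point from camera to tool coordinates, whose origin is the TCP and whose axes are the tool frame's). Camera axes: x right, y up, looking along -z (the intrinsics and any distortion apply to the point x, -y, -z); pixel columns grow to the right and rows downward; lengths in m; the calibration is good to about 2 mm. A picture is of the moment at which its call begins: read the wrist's pose just before it.
- r.hand_in(): hands the job in, once; it reports no verdict.
The state is a dict: "clock": time; "joints": joint angles; "qvel": joint speeds; "tau": joint torques, N m; "tcp_pos": TCP position; "orientation": TCP orientation; "contact_force": force on the tool from outside, world axes, zero at the start; "moment": the same for the moment, N m; "grip_width": finger opening in m.
Only numpy, scipy, OpenCV 4.12 (cv2) and the standard library are available. Lean on these libraries where they do the work, as an engineer would, in place of code of your own. Each camera call takes 0.05 s, during which the arm holds its last target.

## Working session

There is one attempt and no reset: what is moved stays moved. The work goes in short steps, Python scripts to look and compute and a shell command to move; the robot and the scene stay as the last step left them, time stands still between calls to the robot, and variables do not carry over. Pictures are saved under pics/ and viewed, and the job is handed in when it is done.

```bash
ls; mkdir -p pics; python3 - <<'E'
from bench import r, imaging
import cv2
o=r.get_obs()
print(o)
for n in("side","top","wrist"):
    f=imaging.grab_frame(n)
    cv2.imwrite(f"pics/{n}0.png",f["color"][:,:,::-1])
    print(n,{k:v for k,v in f.items() if k not in("color","z_map")})
E
```

```text
pics
{'clock': 0.0, 'joints': array([ 1.15494032,  0.47779466,  0.02234181,  1.55642597, -0.01148961,
        1.10930795, -0.08310027]), 'qvel': array([-1.00759159e-03, -3.96122508e-04,  6.01099825e-04, -1.19176219e-03,
       -4.24084173e-04, -7.48623841e-04, -2.85876999e-05]), 'tau': array([ 3.35877839e-04, -5.96450329e+01,  1.60794508e+00, -2.81191635e+01,
        1.24578891e-02,  9.35326709e-03,  2.81398917e-05]), 'tcp_pos': array([ 0.20426228, -0.64269835,  0.20714021]), 'orientation': array([-1.3382521 ,  0.98068539, -0.97813129]), 'contact_force': array([-0.37602424,  0.28080936, -0.53046345]), 'moment': array([-0.0002809 ,  0.06278923, -0.03178742]), 'grip_width': 0.08541529263303956}
side {'fx': 512.8576746903443, 'fy': 512.8576746903443, 'cx': 285.9288365165245, 'cy': 200.04844054895338, 'k1': 0.06425539661496153, 'world_to_cam': array([[-0.40741585, -0.91318256, -0.01048539,  0.21086498],
       [ 0.59685839, -0.27494297,  0.75376815, -0.38321024],
       [-0.69121081,  0.3008388 ,  0.65705679, -1.30624291],
       [ 0.        ,  0.        ,  0.        ,  1.        ]])}
to
[... 185 characters left out ...]
672228,  0.0204971 ],
       [ 0.9905101 , -0.01096194,  0.13700209, -0.50864133],
       [-0.13724237, -0.02545944,  0.99021025, -1.18740311],
       [ 0.        ,  0.        ,  0.        ,  1.        ]])}
wrist {'fx': 308.12980971702376, 'fy': 308.12980971702376, 'cx': 275.35472031234264, 'cy': 208.27451309299354, 'k1': -0.042766805266008026, 'hand_eye': array([[ 9.99999604e-01, -8.16671555e-04, -3.53436184e-04,
         6.36117942e-04],
       [-9.06374475e-05,  3.01635235e-01, -9.53423398e-01,
        -1.64715678e-01],
       [ 8.85242576e-04,  9.53423053e-01,  3.01635042e-01,
         7.75052175e-02],
       [ 0.00000000e+00,  0.00000000e+00,  0.00000000e+00,
         1.00000000e+00]])}
```

View pics/top0.png

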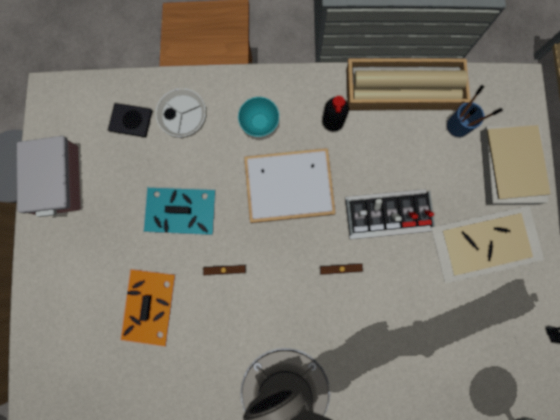

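View pics/side0.png

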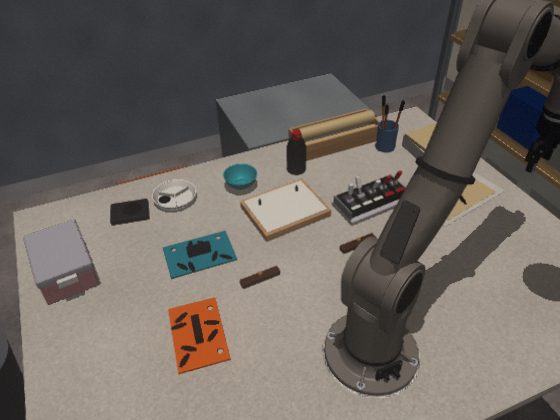

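View pics/wrist0.png

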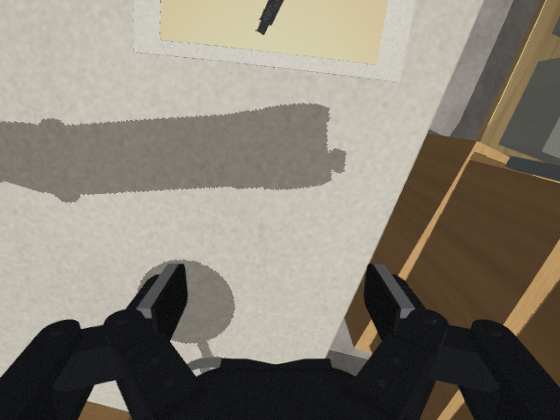

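Top view: the teal template is at (180,211) and the only other plate like it is the orange one at (148,307). The turquoise bowl at (259,117) has a similar colour. The board is at (289,185). The bank is at (390,214), with red levers seemingly at its right end (410–432,215). The ink bottle's red cap at (338,103) is another red thing. I'll check close crops next.

```bash
cat > h.py <<'E'
import numpy as np, cv2
from bench import r, imaging
from scipy.spatial.transform import Rotation as R
def K(f): return np.array([[f["fx"],0,f["cx"]],[0,f["fy"],f["cy"]],[0,0,1.]])
def D(f): return np.array([f["k1"],0,0,0,0.])
def toolpose():
    o=r.get_obs(); T=np.eye(4); T[:3,:3]=R.from_rotvec(o["orientation"]).as_matrix(); T[:3,3]=o["tcp_pos"]; return T
def c2w(f,T=None):
    return T@f["hand_eye"] if "hand_eye" in f else np.linalg.inv(f["world_to_cam"])
def rays(f,px,M):
    u=cv2.undistortPoints(np.array(px,float).reshape(-1,1,2),K(f),D(f)).reshape(-1,2)
    d=np.c_[u[:,0],-u[:,1],-np.ones(len(u))]@M[:3,:3].T
    return M[:3,3],d
def plane(f,px,z,M):
    c,d=rays(f,px,M); return c+d*((z-c[2])/d[:,2])[:,None]
def proj(f,P,M):
    W=np.linalg.inv(M); p=np.array(P).reshape(-1,3)@W[:3,:3].T+W[:3,3]
    q=p*[1,-1,-1]
    return cv2.projectPoints(q,np.zeros(3),np.zeros(3),K(f),D(f))[0].reshape(-1,2)
E
python3 - <<'E'
import cv2
t=cv2.imread("pics/top0.png"); s=cv2.imread("pics/side0.png")
z=lambda im,x,y,w,h,k:cv2.resize(im[y:y+h,x:x+w],None,fx=k,fy=k,interpolation=cv2.INTER_CUBIC)
cv2.imwrite("pics/c1.png",z(t,135,135,310,115,2.5))
cv2.imwrite("pics/c2.png",z(t,340,185,105,60,7))
cv2.imwrite("pics/c3.png",z(s,150,150,270,130,2.9))
E
```

```text
(no output)
```

View pics/c1.png

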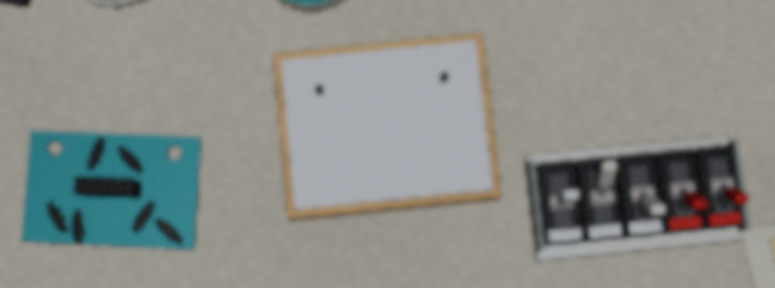

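View pics/c2.png

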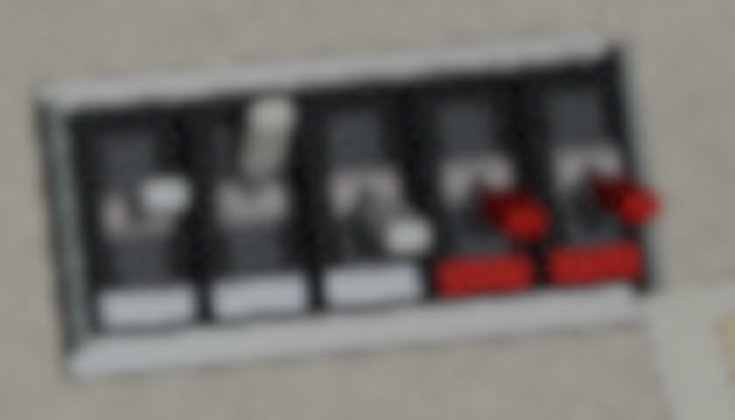

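View pics/c3.png

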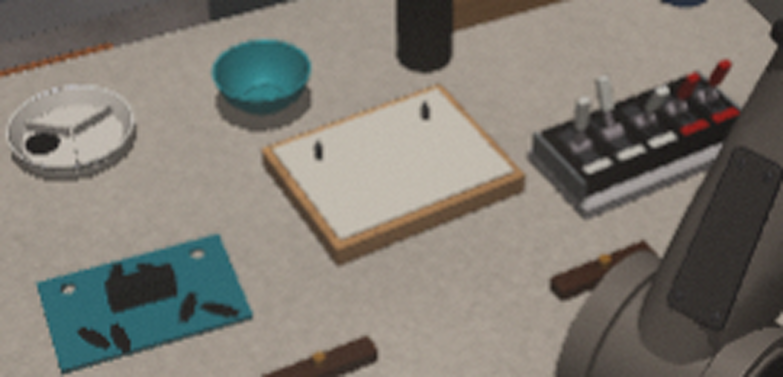

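Left to right, the bank has white (middle), white (on), white (off), red and red (both off). The template's holes are on the far edge, and the pins are on the board's far side. Now I'll measure positions.

```bash
python3 - <<'E'
from h import *
f=imaging.grab_frame("top");M=c2w(f)
im=cv2.cvtColor(f["color"],cv2.COLOR_RGB2HSV)
h,s,v=[im[...,i].astype(int) for i in range(3)]
def cc(m,box):
    x,y,w,hh=box; k=np.zeros(m.shape,np.uint8);k[y:y+hh,x:x+w]=m[y:y+hh,x:x+w]
    n,l,st,c=cv2.connectedComponentsWithStats(k); return [(st[i],c[i],l==i) for i in range(1,n) if st[i][4]>3]
# template
m=(h>80)&(h<100)&(s>120)
for st,c,k in cc(m,(135,170,90,80)):
    if st[4]>300:
        cnt=cv2.findContours(k.astype(np.uint8),cv2.RETR_EXTERNAL,cv2.CHAIN_APPROX_NONE)[0][0]
        w=plane(f,cnt.reshape(-1,2),0.006,M)
        rc=cv2.minAreaRect((w[:,:2]*1000).astype(np.float32)); print("tmpl",rc)
        mm=cv2.fillPoly(np.zeros(m.shape,np.uint8),[cnt],1)
        hol=(mm>0)&(s<90)&(v>100)
        for q in cc(hol,(135,170,90,80)): print("hole",q[0],q[1],plane(f,[q[1]],0.003,M))
# board white face
for st,c,k in cc((s<40)&(v>130),(235,140,110,90)):
    if st[4]>1000:
        cnt=cv2.findContours(k.astype(np.uint8),cv2.RETR_EXTERNAL,cv2.CHAIN_APPROX_NONE)[0][0]
        w=plane(f,cnt.reshape(-1,2),0.03,M); print("board",cv2.minAreaRect((w[:,:2]*1000).astype(np.float32)))
for st,c,k in cc((v<90),(245,150,85,60)): print("pin",st,c,plane(f,[c],0.042,M))
for st,c,k in cc((s>150)&((h<8)|(h>172)),(380,190,65,45)): print("red",st,c,plane(f,[c],0.1,M))
o=r.get_obs();print(R.from_rotvec(o["orientation"]).as_matrix().round(3))
for nm,p,z in [("bottle",(338,103),.16),("bowl",(259,117),.05),("wl",(224,270),.01),("wr",(341,268),.01),("dish",(181,114),.03)]: print(nm,plane(f,[p],z,M))
E
```

```text
tmpl ((503.10015869140625, 296.763671875), (193.83116149902344, 123.81822967529297), 87.20458221435547)
hole [154 191   6   6  28] [156.5        193.78571429] [[0.5522251  0.36454266 0.003     ]]
hole [202 193   6   6  32] [204.5 195.5] [[0.545435   0.22437144 0.003     ]]
board ((570.9061279296875, -18.181259155273438), (309.0865783691406, 253.54493713378906), 89.17638397216797)
board ((570.1067504882812, -17.225936889648438), (171.2682647705078, 221.22454833984375), 5.211255073547363)
red [425 211   8   6  31] [428.87096774 213.22580645] [[ 0.47598352 -0.38182186  0.1       ]]
red [409 212   9   8  53] [413.47169811 215.33962264] [[ 0.47091534 -0.34087072  0.1       ]]
red [402 219  30   8 134] [416.2238806  222.91044776] [[ 0.45102439 -0.34716011  0.1       ]]
[[ 0.303 -0.     0.953]
 [-0.953  0.001  0.303]
 [-0.001 -1.    -0.   ]]
bottle [[ 0.75603734 -0.14540861  0.16      ]]
bowl [[0.7599472  0.06476957 0.05      ]]
wl [[0.33399956 0.16554788 0.01      ]]
wr [[ 0.33704843 -0.15859829  0.01      ]]
dish [[0.78103094 0.29248319 0.03      ]]
```

```bash
python3 -m jog '0 -7 0 -9 0 34 1; 0 -7 0 -5 0 35 1; 0 -7 0 -1 0 35 1; 0 -7 0 3 0 35 1; 0 -7 0 8 0 34 1'; python3 -m jog '0 -7 0 12 0 33 1; 0 -7 0 16 0 31 1; 0 -7 0 19 0 29 1; 0 -7 0 23 0 27 1; 0 -7 0 26 0 24 1'
```

```text
clock: 0.62
tcp_pos: [0.353, -0.5466, 0.208]
orientation: [-1.511, 0.506, -0.506]
contact_force: [0.7, -0.4, -1.0]
grip_width: 0.0855
clock: 1.03
tcp_pos: [0.5002, -0.4512, 0.208]
orientation: [-1.571, 0.028, -0.028]
contact_force: [0.0, 0.2, -0.2]
grip_width: 0.0856
```

```bash
python3 -m jog '0 0 0 0 0 40 1; 0 0 0 0 0 40 1; 0 0 0 0 0 40 1; 0 0 0 0 0 40 1; 0 0 0 0 0 0 1'
cat > snap.py <<'E'
import sys
from h import *
import pickle
T=toolpose(); f=imaging.grab_frame("wrist"); pickle.dump((T,f),open(sys.argv[1]+".pkl","wb"))
cv2.imwrite(f"pics/{sys.argv[1]}.png",f["color"][:,:,::-1])
E
python3 snap.py wbank
python3 -m jog '0 0 0 5 0 41 1; 0 0 0 5 0 41 1; 0 0 0 5 0 41 1; 0 0 0 5 0 41 1; 0 0 0 5 0 41 1'
python3 -m jog '0 0 0 5 0 41 1; 0 0 0 5 0 30 1; 0 0 0 0 0 0 1; 0 0 0 0 0 0 1; 0 0 0 0 0 0 1'
python3 snap.py wboard
```

```text
clock: 1.45
tcp_pos: [0.5074, -0.2824, 0.2084]
orientation: [-1.566, 0.023, -0.024]
contact_force: [0.9, 1.1, -0.2]
grip_width: 0.0854
clock: 1.92
tcp_pos: [0.5394, -0.0884, 0.2082]
orientation: [-1.571, 0.034, -0.034]
contact_force: [1.6, -1.5, -0.7]
grip_width: 0.0854
clock: 2.33
tcp_pos: [0.5522, -0.0199, 0.2078]
orientation: [-1.571, 0.034, -0.033]
contact_force: [-0.4, -0.5, 0.0]
grip_width: 0.0853
```

View pics/wbank.png

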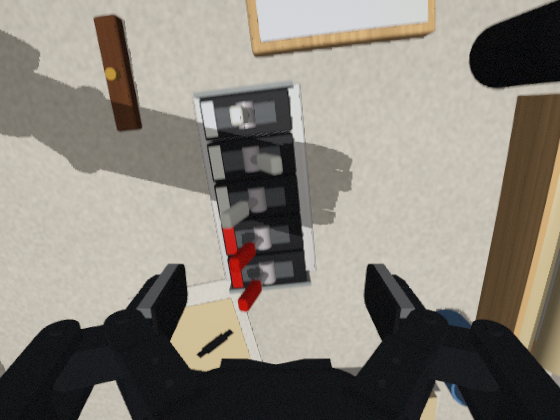

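View pics/wboard.png

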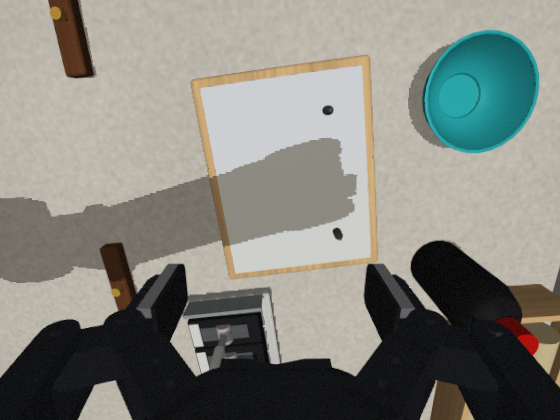

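Board view: the pins are at (328,110) and (338,233), and all board edges are visible. Next I move on to the template.

```bash
python3 - <<'E'
from h import *
import pickle
T,f=pickle.load(open("wboard.pkl","rb"));M=c2w(f,T)
hsv=cv2.cvtColor(f["color"],cv2.COLOR_RGB2HSV);v=hsv[...,2].astype(int)
P=[]
for x,y in((328,110),(338,233)):
    k=np.zeros(v.shape,np.uint8); k[y-14:y+14,x-14:x+14]=v[y-14:y+14,x-14:x+14]<75
    n,l,st,c=cv2.connectedComponentsWithStats(k); i=1+st[1:,4].argmax(); 
    pts=np.argwhere(l==i)[:,::-1]
    print(st[i],c[i]); 
    w=plane(f,[c[i]],0.041,M)[0];P.append(w);print(w)
    # check: projected foot & tip
    print(proj(f,[[w[0],w[1],.03],[w[0],w[1],.054]],M))
d=P[0]-P[1];print("dist",np.hypot(*d[:2]),"yaw",np.degrees(np.arctan2(-d[0],d[1])),"mid",(P[0]+P[1])/2)
# board outline
m=((hsv[...,1]>90)&(hsv[...,0]>8)&(hsv[...,0]<28)&(v>120)).astype(np.uint8); m[:,:180]=0;m[:,390:]=0;m[290:]=0
cnt=max(cv2.findContours(m,cv2.RETR_EXTERNAL,cv2.CHAIN_APPROX_NONE)[0],key=cv2.contourArea)
w=plane(f,cnt.reshape(-1,2),0.03,M);print(cv2.minAreaRect((w[:,:2]*1000).astype(np.float32)))
E
python3 -m jog '0 0 0 -5 0 40 1; 0 0 0 -5 0 40 1; 0 0 0 -5 0 40 1; 0 0 0 -5 0 40 1; 0 0 0 -5 0 40 1'
python3 -m jog '0 0 0 -5 0 40 1; 0 0 0 -5 0 40 1; 0 0 0 -5 0 30 1; 0 0 0 0 0 0 1; 0 0 0 0 0 0 1'
python3 snap.py wt
```

```text
[323 106  10   9  66] [327.15151515 109.89393939]
[0.60926383 0.05572435 0.041     ]
[[325.5037779  109.92864729]
 [329.24524105 109.85019035]]
[333 228   9  11  70] [337.2        233.11428571]
[ 0.62190812 -0.08141803  0.041     ]
[[335.45679316 229.62677828]
 [339.39493675 237.50749346]]
dist 0.13772404323750276 yaw 5.267681147444186 mid [ 0.61558597 -0.01284684  0.041     ]
((571.532958984375, -16.600502014160156), (185.84934997558594, 234.97103881835938), 5.179460048675537)
clock: 2.8
tcp_pos: [0.5359, 0.1818, 0.2081]
orientation: [-1.571, 0.036, -0.036]
contact_force: [-0.3, -0.1, 0.9]
grip_width: 0.0851
clock: 3.22
tcp_pos: [0.5251, 0.2936, 0.2078]
orientation: [-1.571, 0.032, -0.031]
contact_force: [0.9, -0.5, -0.3]
grip_width: 0.0855
```

View pics/wt.png

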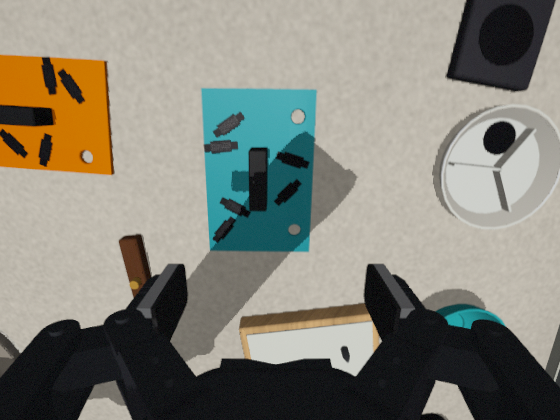

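Wrist view: the teal template's bar is at (258,180), with its holes at (298,116) and (294,229) on the far side, and its black leaves match the description. The orange look-alike is well apart at the left.

```bash
cat > tm.py <<'E'
from h import *
import pickle,sys
T,f=pickle.load(open(sys.argv[1]+".pkl","rb"));M=c2w(f,T)
hsv=cv2.cvtColor(f["color"],cv2.COLOR_RGB2HSV);h,s,v=[hsv[...,i].astype(int) for i in range(3)]
m=((h>82)&(h<102)&(s>110)).astype(np.uint8); m[:,:190]=0;m[:,330:]=0;m[265:]=0
cnt=max(cv2.findContours(m,cv2.RETR_EXTERNAL,cv2.CHAIN_APPROX_NONE)[0],key=cv2.contourArea)
w=plane(f,cnt.reshape(-1,2),0.006,M);print(cv2.minAreaRect((w[:,:2]*1000).astype(np.float32)))
P=[]
for x,y in((298,116),(294,229)):
    k=np.zeros(v.shape,np.uint8); k[y-13:y+14,x-13:x+14]=(s[y-13:y+14,x-13:x+14]<90)
    n,l,st,c=cv2.connectedComponentsWithStats(k); i=1+st[1:,4].argmax()
    w=plane(f,[c[i]],0.003,M)[0];P.append(w);print(st[i],c[i],w)
d=P[0]-P[1];print("dist",np.hypot(*d[:2]),"yaw",np.degrees(np.arctan2(-d[0],d[1])),"mid",(P[0]+P[1])/2)
k=np.zeros(v.shape,np.uint8); k[140:220,240:278]=v[140:220,240:278]<60
n,l,st,c=cv2.connectedComponentsWithStats(k); i=1+st[1:,4].argmax()
pts=np.argwhere(l==i)[:,::-1]; print("bar",st[i],c[i],plane(f,[c[i]],0.03,M))
cn=cv2.minAreaRect(pts.astype(np.float32));print(cn)
for z in(.038,.006):print(z,(cv2.minAreaRect((plane(f,pts,z,M)[:,:2]*1000).astype(np.float32))))
print("TCP",T[:3,3],"yaw x",np.degrees(np.arctan2(T[1,0],T[0,0])),T[:3,1])
E
python3 tm.py wt
```

```text
((505.3859558105469, 296.1553649902344), (197.56834411621094, 128.68679809570312), 86.96472930908203)
[291 109  14  15 169] [297.42011834 116.15384615] [0.55371862 0.36375071 0.003     ]
[288 224  13  11 112] [293.86607143 229.05357143] [0.54658742 0.22450023 0.003     ]
dist 0.139432957173188 yaw -2.9316349618836566 mid [0.55015302 0.29412547 0.003     ]
bar [ 240  148   28   70 1222] [256.58592471 181.29869067] [[0.50425868 0.29483975 0.03      ]]
((253.61431884765625, 182.4278564453125), (26.091846466064453, 69.45329284667969), 1.4320961236953735)
0.038 ((501.08563232421875, 294.1756896972656), (79.14520263671875, 29.63328742980957), 85.76514434814453)
0.006 ((498.4163513183594, 286.92340087890625), (86.71617126464844, 32.467994689941406), 85.76531219482422)
TCP [0.52505055 0.29357584 0.20780972] yaw x -2.3022477786410342 [-3.81732392e-04 -5.61680559e-05 -9.99999926e-01]
```

```bash
python3 -m jog '0 0.6 0 -20 0 2 1; 0 0 0 0 40 0 1; 0 0 0 0 40 0 1; 0 0 0 0 40 0 1; 0 0 0 0 35 0 1' 60
python3 -m jog '0 0 0 0 25 0 1; 0 0 0 0 12 0 1; 0 0 0 0 5 0 1; 0 0 0 0 0 0 1; 0 0 0 0 0 0 1'
```

```text
clock: 3.68
tcp_pos: [0.5063, 0.2918, 0.051]
orientation: [-1.573, 0.044, -0.045]
contact_force: [0.3, -0.7, -0.5]
grip_width: 0.0852
clock: 4.1
tcp_pos: [0.5064, 0.296, 0.0125]
orientation: [-1.57, 0.04, -0.043]
contact_force: [0.7, 0.9, 0.2]
grip_width: 0.0858
```

```bash
python3 -m jog '0 0 0 0 0 0 0.5; 0 0 0 0 0 0 0.3; 0 0 0 0 0 0 0.1; 0 0 0 0 0 0 0; 0 0 0 0 0 0 0' 70
python3 -m jog '0 0 0 0 0 0 0; 0 0 0 0 0 0 0; 0 0 0 0 0 0 0; 0 0 0 0 0 0 0; 0 0 0 0 0 0 0'
```

```text
clock: 4.52
tcp_pos: [0.5053, 0.2963, 0.0116]
orientation: [-1.57, 0.04, -0.041]
contact_force: [0.5, 0.2, 0.6]
grip_width: 0.0255
clock: 4.93
tcp_pos: [0.5052, 0.2962, 0.0118]
orientation: [-1.571, 0.04, -0.041]
contact_force: [-1.3, -0.6, 6.3]
grip_width: 0.0169
```

```bash
python3 -m jog '0 0 0 0 0 0 0; 0 0 0 0 0 0 0; 0 0 0 0 -5 0 0; 0 0 0 0 -10 0 0; 0 0 0 0 -15 0 0'
python3 -m jog '0 0 0 0 -25 0 0; 0 0 0 0 -30 0 0; 0 0 0 0 -30 0 0; 0 0 0 0 0 0 0; 0 0 0 0 0 0 0'; python3 snap.py lift
python3 - <<'E'
from h import *
f=imaging.grab_frame("side");cv2.imwrite("pics/slift.png",f["color"][:,:,::-1])
E
```

```text
clock: 5.35
tcp_pos: [0.5038, 0.2952, 0.0405]
orientation: [-1.572, 0.043, -0.038]
contact_force: [0.5, 0.3, -2.9]
grip_width: 0.0166
clock: 5.77
tcp_pos: [0.506, 0.2968, 0.1283]
orientation: [-1.568, 0.038, -0.043]
contact_force: [-0.2, 0.4, -3.8]
grip_width: 0.0165
```

View pics/lift.png

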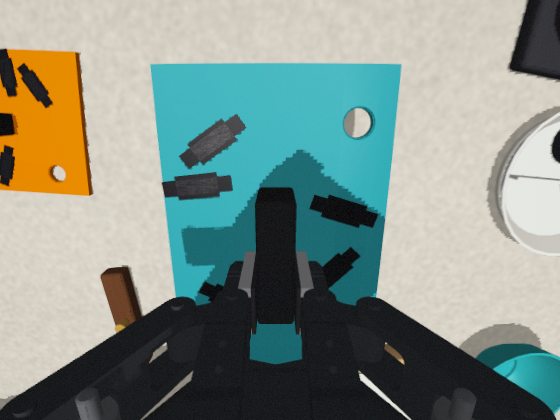

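View pics/slift.png

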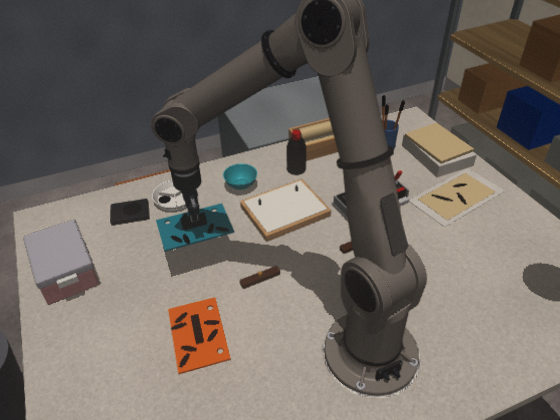

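```bash
cat > hl.py <<'E'
from h import *
import pickle,sys
T,f=pickle.load(open(sys.argv[1]+".pkl","rb"));M=f["hand_eye"]
# in tool frame: plane y = 0.0118-0.003
hsv=cv2.cvtColor(f["color"],cv2.COLOR_RGB2HSV);h,s,v=[hsv[...,i].astype(int) for i in range(3)]
m=((h>82)&(h<102)&(s>110)).astype(np.uint8); m[:,:140]=0;m[:,410:]=0;m[300:]=0
def ty(px,y):
    c,d=rays(f,px,M); return c+d*((y-c[1])/d[:,1])[:,None]
k=np.zeros(v.shape,np.uint8);k[95:150,330:385]=1-m[95:150,330:385]
n,l,st,c=cv2.connectedComponentsWithStats(k); i=1+st[1:,4].argmax()
print("hole",st[i],c[i],ty([c[i]],0.0118-.004)*1000)
# far edge (left plate edge) & both side edges fits
def line(pts): 
    vx,vy,x0,y0=cv2.fitLine(np.array(pts,np.float32),cv2.DIST_HUBER,0,.01,.01).ravel();return vx,vy,x0,y0
top=[(x,np.argmax(m[:,x]>0)) for x in range(170,390,4)]
w=ty(top,0.0118-.006)*1000; p=np.polyfit(w[:,0],w[:,2],1);print("left edge z=",p[1],"slope deg",np.degrees(np.arctan(p[0])))
R_=[(np.where(m[y]>0)[0].max(),y) for y in range(75,200,4)]; L_=[(np.where(m[y]>0)[0].min(),y) for y in range(75,200,4)]
for nm,q in(("far",R_),("near",L_)):
    w=ty(q,0.0118-.006)*1000; p=np.polyfit(w[:,2],w[:,0],1);print(nm,"x at z=0:",p[1]," at 70:",p[1]+70*p[0],"deg",np.degrees(np.arctan(p[0])))
E
python3 hl.py lift
```

```text
hole [344 108  28  30 649] [357.13405239 122.51771957] [[45.03026506  7.8        70.90292774]]
left edge z= 99.93226373147299 slope deg 0.0624789242096207
far x at z=0: 64.8193728717275  at 70: 64.6778820325737 deg -0.11581166975378238
near x at z=0: -38.71021389789391  at 70: -61.129623185939835 deg -17.759081493987622
```

The grasp is aligned: in the tool frame the left hole is at (45, 70.9) mm, against 45/70 nominal, and the edges are within 0.1°. Now I carry it to above the board.

```bash
python3 -m jog '0 -2 0 0 0 0 0; 0 -2 0 0 0 0 0; 0 -2 0 0 0 0 0; 0 -2 0 0 0 0 0; 0 -0.1 0 0 0 0 0'
python3 -m jog '0 0 0 3 0 -20 0; 0 0 0 4 0 -35 0; 0 0 0 4 0 -35 0; 0 0 0 4 0 -35 0; 0 0 0 4 0 -35 0'
python3 -m jog '0 0 0 4 0 -35 0; 0 0 0 4 0 -35 0; 0 0 0 4 0 -35 0; 0 0 0 4 0 -33 0; 0 0 0 2 0 -20 0'
python3 -m jog '0 0 0 0 0 0 0; 0 0 0 0 0 0 0; 0 0 0 0 0 0 0; 0 0 0 0 0 0 0; 0 0 0 0 0 0 0'
cat > go.py <<'E'
from h import *
import sys
x,y,z,yaw=map(float,sys.argv[1:])
P=[];
T=toolpose();d=T[:3,:3].T@(np.array([x,y,z])-T[:3,3])*1000
print("shift tool mm",d.round(1),"turn about tool",np.degrees((R.from_matrix(T[:3,:3]).inv()*R.from_matrix(np.array([[np.cos(yaw*np.pi/180),0,-np.sin(yaw*np.pi/180)],[np.sin(yaw*np.pi/180),0,np.cos(yaw*np.pi/180)],[0,-1,0]]))).as_rotvec()).round(2))
E
python3 go.py .5715 -.0166 .1 5.2; python3 snap.py above
```

```text
clock: 6.28
tcp_pos: [0.5039, 0.2952, 0.1242]
orientation: [-1.571, -0.069, 0.074]
contact_force: [0.0, 0.1, -3.2]
grip_width: 0.0167
clock: 6.7
tcp_pos: [0.5374, 0.1365, 0.1249]
orientation: [-1.57, -0.068, 0.072]
contact_force: [0.5, -0.1, -4.5]
grip_width: 0.0165
clock: 7.12
tcp_pos: [0.5698, -0.0225, 0.1247]
orientation: [-1.572, -0.064, 0.068]
contact_force: [-0.3, 0.0, -3.8]
grip_width: 0.0164
clock: 7.53
tcp_pos: [0.57, -0.0156, 0.1259]
orientation: [-1.569, -0.072, 0.073]
contact_force: [0.3, -0.3, -3.3]
grip_width: 0.0163
shift tool mm [ 1.4 25.9 -1.2] turn about tool [-0.04  0.07 -0.02]
```

View pics/above.png

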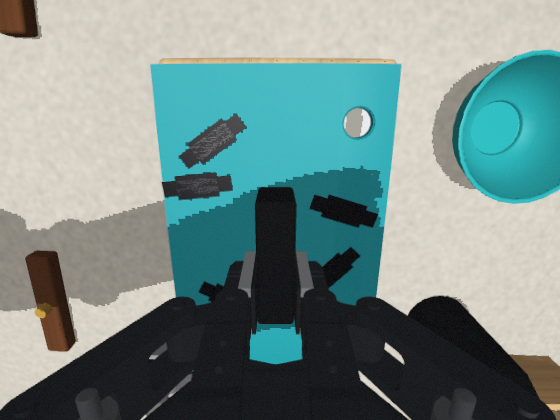

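```bash
python3 -m jog '0 0 0 1.4 15 -1 0; 0 0 0 0 15 0 0; 0 0 0 0 13 0 0; 0 0 0 0 0 0 0; 0 0 0 0 0 0 0'
python3 snap.py near; python3 hl.py near
for i in 1 2 3; do python3 go.py .5715 -.0166 .075 5.2; done
python3 - <<'E'
from h import *
f=imaging.grab_frame("side");cv2.imwrite("pics/snear.png",cv2.resize(f["color"][150:270,200:360,::-1],None,fx=4.5,fy=4.5,interpolation=cv2.INTER_CUBIC))
E
python3 - <<'E'
import cv2
a=cv2.imread("pics/near.png");cv2.imwrite("pics/nearc.png",cv2.resize(a[80:160,300:420],None,fx=6,fy=6,interpolation=cv2.INTER_CUBIC))
E
```

```text
clock: 8.0
tcp_pos: [0.5711, -0.0177, 0.0825]
orientation: [-1.569, -0.07, 0.072]
contact_force: [-0.5, 0.3, -2.7]
grip_width: 0.0166
hole [344 108  27  30 634] [357.09463722 122.39747634] [[44.93936662  7.8        70.88033201]]
left edge z= 99.84727879291259 slope deg 0.06202130210196195
far x at z=0: 64.64578457299868  at 70: 64.56653945811152 deg -0.06486298129168054
near x at z=0: -38.74638529061452  at 70: -61.305992755419055 deg -17.86309859613219
shift tool mm [-0.3  8.3  1.1] turn about tool [-0.01 -0.03 -0.01]
shift tool mm [-0.3  8.3  1.1] turn about tool [-0.01 -0.03 -0.01]
shift tool mm [-0.3  8.3  1.1] turn about tool [-0.01 -0.03 -0.01]
```

View pics/snear.png

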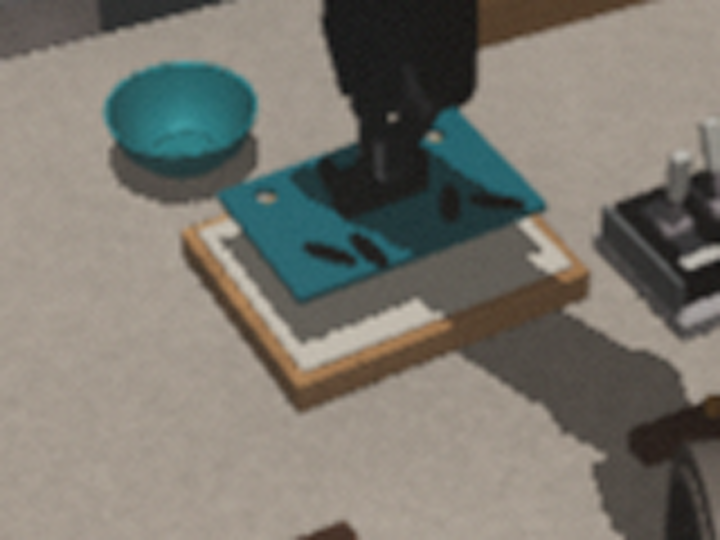

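View pics/nearc.png

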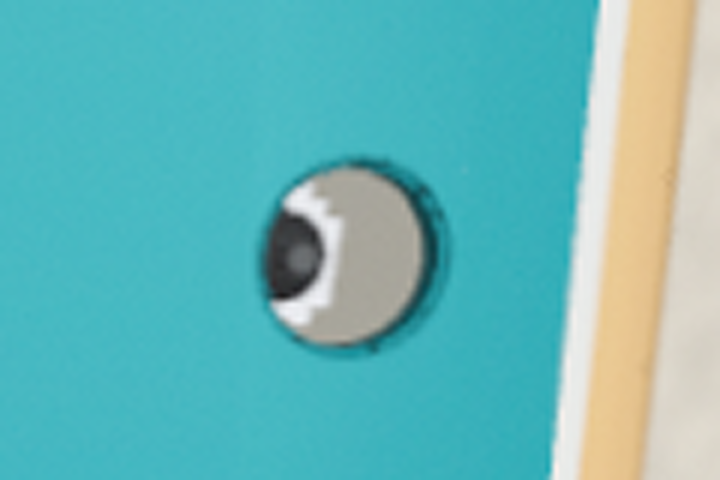

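Through the left hole the pin tip shows at wrist pixel (350.5,122.8), a little left of the hole's centre. I'll cast that ray at the tip's height.

```bash
python3 - <<'E'
from h import *
import pickle
T,f=pickle.load(open("near.pkl","rb"));M=f["hand_eye"]
c,d=rays(f,[[350.5,122.8],[345.5,122.8]],M)
for y in(.0285,.0265,.0305): print(y,(c+d*((y-c[1])/d[:,1])[:,None])*1000)
m=plane(f,[[350.5,122.8]],.054,T@M);print(m)
yaw=np.radians(5.2);a=np.array([.5715+.045*np.cos(yaw)-.07*np.sin(yaw),-.0166+.045*np.sin(yaw)+.07*np.cos(yaw)]);print("expected pin",a)
E
```

```text
0.0285 [[46.23068143 28.5        69.95327083]
 [43.17931614 28.5        69.93360485]]
0.0265 [[45.75987789 26.5        70.01996872]
 [42.74009761 26.5        70.0005063 ]]
0.0305 [[46.70148497 30.5        69.88657293]
 [43.61853468 30.5        69.86670339]]
[[0.61075518 0.05613949 0.054     ]]
expected pin [0.60997052 0.05719037]
```

```bash
python3 -m jog '0 0 0 1 5 -0.7 0; 0 0 0 0 7 0 0; 0 0 0 0 7 0 0; 0 0 0 0 7 0 0; 0 0 0 0 4 0 0'
python3 snap.py mid; python3 -m jog '0 0 0 0 3 0 0; 0 0 0 0 3 0 0; 0 0 0 0 2 0 0; 0 0 0 0 0 0 0; 0 0 0 0 0 0 0'
python3 - <<'E'
import cv2
a=cv2.imread("pics/mid.png");cv2.imwrite("pics/midc.png",cv2.resize(a[80:160,300:420],None,fx=5,fy=5,interpolation=cv2.INTER_CUBIC))
E
```

```text
clock: 8.52
tcp_pos: [0.5721, -0.0189, 0.0518]
orientation: [-1.57, -0.069, 0.072]
contact_force: [0.5, 0.6, -4.4]
grip_width: 0.0165
clock: 8.98
tcp_pos: [0.5729, -0.0188, 0.0451]
orientation: [-1.57, -0.07, 0.07]
contact_force: [0.8, -0.0, -3.1]
grip_width: 0.0168
```

View pics/midc.png

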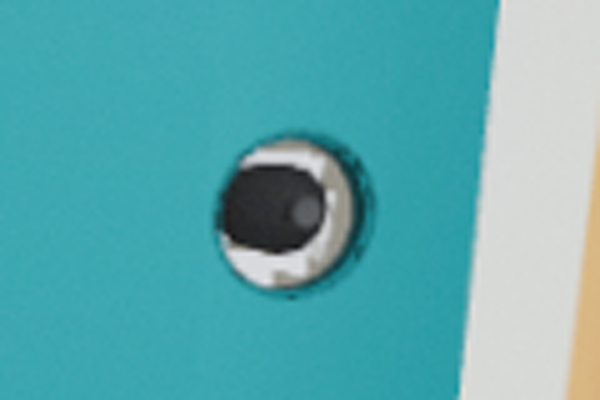

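The left pin is inside its hole, and there's no extra force. I keep lowering.

```bash
python3 -m jog '0 0 0 0 1 0 0; 0 0 0 0 1 0 0; 0 0 0 0 0.5 0 0; 0 0 0 0 0 0 0; 0 0 0 0 0 0 0'; python3 -m jog '0 0 0 0 0.5 0 0; 0 0 0 0 0.5 0 0; 0 0 0 0 0 0 0; 0 0 0 0 0 0 0; 0 0 0 0 0 0 0'
```

```text
clock: 9.4
tcp_pos: [0.5729, -0.0188, 0.0426]
orientation: [-1.57, -0.07, 0.07]
contact_force: [-0.3, -0.3, -3.1]
grip_width: 0.0165
clock: 9.82
tcp_pos: [0.573, -0.0188, 0.0418]
orientation: [-1.57, -0.071, 0.07]
contact_force: [-1.5, -0.3, 0.6]
grip_width: 0.0168
```

```bash
python3 -m jog '0 0 0 0 0.3 0 0; 0 0 0 0 0 0 0.35; 0 0 0 0 0 0 0.5; 0 0 0 0 0 0 0.7; 0 0 0 0 0 0 0.7'; python3 -m jog '0 0 0 0 0 0 0.7; 0 0 0 0 -3 0 0.7; 0 0 0 0 -15 0 0.7; 0 0 0 0 -30 0 0.7; 0 0 0 0 -35 0 0.7';python3 -m jog '0 0 0 0 -35 0 0.7; 0 0 0 0 -35 0 0.7; 0 0 0 0 -25 0 0.7; 0 0 0 0 0 0 0.7; 0 0 0 0 0 0 0.7'; python3 snap.py rel
python3 - <<'E'
from h import *
f=imaging.grab_frame("side");cv2.imwrite("pics/srel.png",cv2.resize(f["color"][150:270,200:360,::-1],None,fx=4.5,fy=4.5,interpolation=cv2.INTER_CUBIC))
E
```

```text
clock: 10.23
tcp_pos: [0.5731, -0.0187, 0.0413]
orientation: [-1.57, -0.071, 0.07]
contact_force: [-0.6, -0.4, 0.1]
grip_width: 0.06
clock: 10.65
tcp_pos: [0.5712, -0.0188, 0.1237]
orientation: [-1.569, -0.067, 0.074]
contact_force: [0.6, 0.2, 0.4]
grip_width: 0.0598
clock: 11.07
tcp_pos: [0.5739, -0.0187, 0.2212]
orientation: [-1.57, -0.073, 0.067]
contact_force: [-0.8, 0.7, -1.4]
grip_width: 0.0596
```

View pics/rel.png

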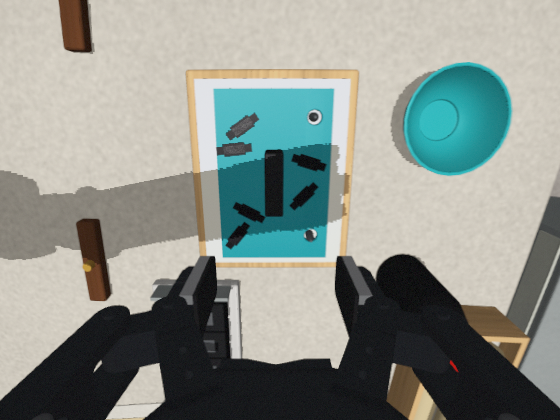

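View pics/srel.png

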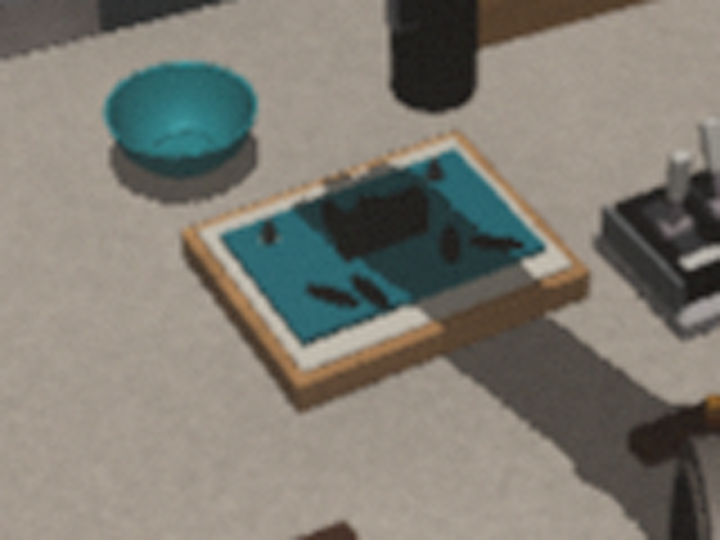

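The template is seated: the pins stand in the holes at (314,117) and (310,235), and the plate lies flat on the board. Now I locate the bank and levers, using depth from the earlier bank view.

```bash
cat > bk.py <<'E'
from h import *
import pickle,sys
T,f=pickle.load(open(sys.argv[1]+".pkl","rb"));M=c2w(f,T)
z=f["z_map"];vv,uu=np.mgrid[:420,:560]
c,d=rays(f,np.c_[uu.ravel(),vv.ravel()],M)
W=(c+d*z.ravel()[:,None]).reshape(420,560,3)
hsv=cv2.cvtColor(f["color"],cv2.COLOR_RGB2HSV);h,s,v=[hsv[...,i].astype(int) for i in range(3)]
box=(W[...,0]>.38)&(W[...,0]<.62)&(W[...,1]>-.46)&(W[...,1]<-.14)&(z>0)
q=W[box&(W[...,2]>.046)&(W[...,2]<.058)]
rc=cv2.minAreaRect((q[:,:2]*1000).astype(np.float32));print("modules",len(q),rc,np.median(q[:,2]))
q=W[box&(W[...,2]>.012)&(W[...,2]<.024)];print("base",cv2.minAreaRect((q[:,:2]*1000).astype(np.float32)),np.median(q[:,2]))
hi=(box&(W[...,2]>.075)&(W[...,2]<.14)).astype(np.uint8)
red=(s>150)&((h<8)|(h>172))
n,l,st,cc=cv2.connectedComponentsWithStats(hi)
for i in range(1,n):
    if st[i][4]<15: continue
    q=W[l==i]; t=q[q[:,2]>q[:,2].max()-.012]
    print("lever px",cc[i].round(),"n",st[i][4],"red" if red[l==i].mean()>.3 else "white","mean",q.mean(0).round(4),"topz",q[:,2].max().round(4),"top",t.mean(0).round(4))
E
python3 bk.py wbank
```

```text
modules 13480 ((487.9960632324219, -294.6144714355469), (100.06929779052734, 232.6991424560547), 4.912889003753662) 0.051266940837557035
base ((492.8753967285156, -276.5177001953125), (137.8939971923828, 265.8756103515625), 3.4531548023223877) 0.016920783617416613
lever px [238. 113.] n 329 white mean [ 0.4805 -0.2062  0.1161] topz 0.1222 top [ 0.4796 -0.2062  0.1198]
lever px [269. 162.] n 445 white mean [ 0.5036 -0.2475  0.1064] topz 0.1179 top [ 0.5078 -0.2476  0.1141]
lever px [234. 213.] n 525 white mean [ 0.4703 -0.2939  0.1042] topz 0.1183 top [ 0.4656 -0.2947  0.1139]
lever px [243. 255.] n 509 red mean [ 0.4752 -0.337   0.1037] topz 0.1191 top [ 0.4707 -0.3382  0.1144]
lever px [250. 294.] n 474 red mean [ 0.4796 -0.3799  0.1036] topz 0.1189 top [ 0.4754 -0.3808  0.1144]
```

```bash
python3 -m jog '0 0 0 -17 0 -31 0.5; 0 0 0 -17 0 -31 0.2; 0 0 0 -17 0 -31 0; 0 0 0 -17 0 -31 0; 0 0 0 -17 0 -31 0' 30; python3 -m jog '0 0 0 -18 0 -31 0; 0 0 0 -18 0 -31 0; 0 0 0 -18 0 -31 0; 0 0 0 -18 0 -31 0; 0 0 0 -17 0 -31 0'; python3 -m jog '0 0 0 0 0 0 0; 0 0 0 0 0 0 0; 0 0 0 0 0 0 0; 0 0 0 0 0 0 0; 0 0 0 0 0 0 0'; python3 snap.py b2; python3 go.py .4284 -.3443 .092 5.3;python3 bk.py b2
```

```text
clock: 11.58
tcp_pos: [0.5001, -0.1819, 0.2176]
orientation: [-1.568, -0.068, 0.073]
contact_force: [0.2, -0.5, -0.2]
grip_width: 0.0002
clock: 12.0
tcp_pos: [0.4252, -0.3441, 0.2176]
orientation: [-1.568, -0.068, 0.072]
contact_force: [0.4, 0.7, -0.5]
grip_width: 0.0004
clock: 12.42
tcp_pos: [0.428, -0.3415, 0.2189]
orientation: [-1.569, -0.072, 0.073]
contact_force: [-0.6, -0.0, 0.0]
grip_width: 0.0002
shift tool mm [  0.2 127.1  -2.7] turn about tool [-0.03 -0.02 -0.  ]
modules 14638 ((487.8721008300781, -294.2615051269531), (98.24205017089844, 232.77589416503906), 4.9958577156066895) 0.051157736013639654
base ((495.3897399902344, -276.4478759765625), (140.0895538330078, 265.3953552246094), 3.980545997619629) 0.016827026483977714
lever px [351.  45.] n 475 white mean [ 0.4773 -0.2082  0.1116] topz 0.1223 top [ 0.4781 -0.2074  0.1191]
lever px [369. 101.] n 684 white mean [ 0.5012 -0.249   0.1035] topz 0.119 top [ 0.5067 -0.2485  0.1137]
lever px [324. 151.] n 351 white mean [ 0.4673 -0.2947  0.1088] topz 0.1185 top [ 0.4641 -0.2955  0.1148]
lever px [323. 198.] n 343 red mean [ 0.4723 -0.3372  0.1082] topz 0.1192 top [ 0.4692 -0.3385  0.1151]
lever px [321. 240.] n 341 red mean [ 0.4772 -0.3802  0.1073] topz 0.1197 top [ 0.474  -0.3818  0.1155]
```

View pics/b2.png

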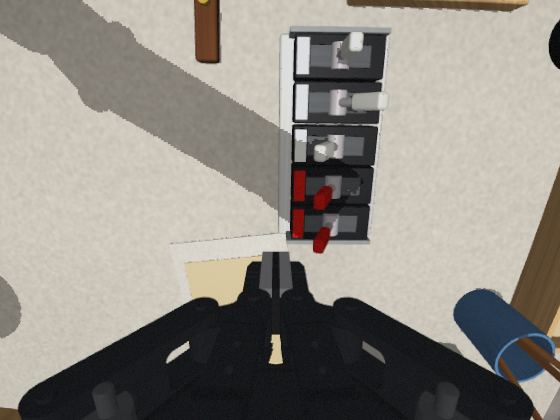

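```bash
python3 -m jog '0 0 0 0 35 -0.5 0; 0 0 0 0 35 -0.5 0; 0 0 0 0 35 0 0; 0 0 0 0 22 0 0; 0 0 0 0 0 0 0'; python3 -m jog '0 0 0 4 0 0 0; 0 0 0 4 0 0 0; 0 0 0 4 0 0 0; 0 0 0 4 0 0 0; 0 0 0 4 0 0 0';  python3 -m jog '0 0 0 5 0 0 0; 0 0 0 5 0 0 0; 0 0 0 5 0 0 0; 0 0 0 5 0 0 0; 0 0 0 5 0 0 0'; python3 snap.py p1
```

```text
clock: 12.88
tcp_pos: [0.4247, -0.3413, 0.0878]
orientation: [-1.564, -0.067, 0.077]
contact_force: [-1.2, 1.3, -0.4]
grip_width: 0.0001
clock: 13.3
tcp_pos: [0.4488, -0.3427, 0.0937]
orientation: [-1.571, -0.072, 0.069]
contact_force: [-0.0, 0.1, 0.3]
grip_width: -0.0003
clock: 13.72
tcp_pos: [0.4732, -0.3409, 0.0965]
orientation: [-1.572, -0.07, 0.069]
contact_force: [-9.1, 6.3, 38.7]
grip_width: -0.0002
```

View pics/p1.png

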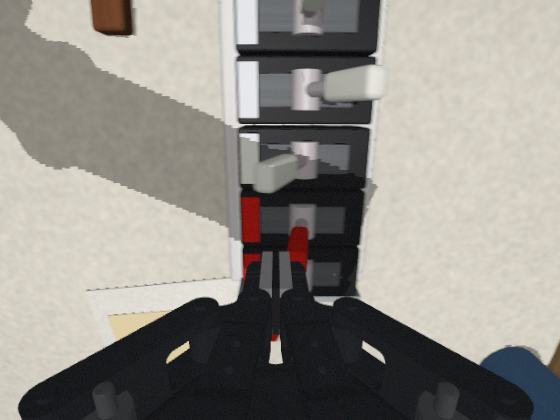

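The lever's end is catching under the wider part of the finger, with 39 N upwards. I back off straight away and push again with the fingertip higher up.

```bash
python3 -m jog '0 0 0 -6 0 0 0; 0 0 0 -6 0 0 0; 0 0 0 -4 0 0 0; 0 0 0 0 0 0 0; 0 0 0 0 0 0 0'; python3 snap.py p2;python3 bk.py p2
```

```text
clock: 14.18
tcp_pos: [0.4561, -0.3415, 0.0921]
orientation: [-1.569, -0.07, 0.07]
contact_force: [1.0, 0.6, -0.2]
grip_width: -0.0001
modules 30150 ((489.2941589355469, -304.13629150390625), (93.46072387695312, 213.127197265625), 6.347949981689453) 0.051218654635162925
base ((488.3630065917969, -297.5433349609375), (120.78108978271484, 220.60238647460938), 5.164611339569092) 0.016748566627506123
lever px [347.   4.] n 232 white mean [ 0.4791 -0.2134  0.0917] topz 0.101 top [ 0.4792 -0.2136  0.0944]
lever px [390.  86.] n 2368 white mean [ 0.5014 -0.2489  0.1037] topz 0.1183 top [ 0.5062 -0.2482  0.1134]
lever px [306. 176.] n 1219 white mean [ 0.4676 -0.2941  0.1083] topz 0.1189 top [ 0.4643 -0.295   0.1147]
lever px [292. 261.] n 2186 red mean [ 0.4651 -0.3339  0.1203] topz 0.14 top [ 0.4562 -0.3332  0.1343]
lever px [317. 295.] n 85 red mean [ 0.487  -0.3764  0.0832] topz 0.0905 top [ 0.4864 -0.3756  0.0856]
```

View pics/p2.png

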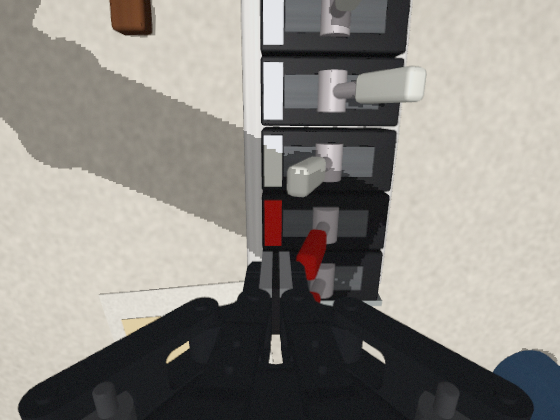

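```bash
python3 -m jog '0 0 0 -6 0 0 0; 0 0 0 0 -13 0 0; 0 0 0 3 0 0 0; 0 0 0 3 0 0 0; 0 0 0 3 0 0 0'; python3 -m jog '0 0 0 3 0 0 0; 0 0 0 3 0 0 0; 0 0 0 2 0 0 0; 0 0 0 0 0 0 0; 0 0 0 0 0 0 0'; python3 -m jog '0 0 0 3 0 0 0; 0 0 0 3 0 0 0; 0 0 0 2 0 0 0; 0 0 0 0 0 0 0; 0 0 0 0 0 0 0'
```

```text
clock: 14.65
tcp_pos: [0.4596, -0.3411, 0.105]
orientation: [-1.57, -0.071, 0.07]
contact_force: [-0.6, -0.8, -0.1]
grip_width: 0.0001
clock: 15.07
tcp_pos: [0.4673, -0.3403, 0.1051]
orientation: [-1.569, -0.071, 0.071]
contact_force: [0.1, 0.1, 0.1]
grip_width: -0.0003
clock: 15.48
tcp_pos: [0.4754, -0.3397, 0.1053]
orientation: [-1.57, -0.071, 0.071]
contact_force: [0.6, 1.1, 0.6]
grip_width: 0.0004
```

```bash
python3 -m jog '0 0 0 3 0 0 0; 0 0 0 3 0 0 0; 0 0 0 2 0 0 0; 0 0 0 0 0 0 0; 0 0 0 0 0 0 0'; python3 -m jog '0 0 0 3 0 0 0; 0 0 0 3 0 0 0; 0 0 0 0 0 0 0; 0 0 0 0 0 0 0; 0 0 0 0 0 0 0'; python3 snap.py p3
```

```text
clock: 15.9
tcp_pos: [0.4834, -0.339, 0.1053]
orientation: [-1.57, -0.071, 0.071]
contact_force: [-0.7, 0.1, -1.0]
grip_width: 0.0
clock: 16.32
tcp_pos: [0.4891, -0.3385, 0.1053]
orientation: [-1.57, -0.07, 0.07]
contact_force: [-0.4, -0.3, 0.2]
grip_width: 0.0001
```

View pics/p3.png

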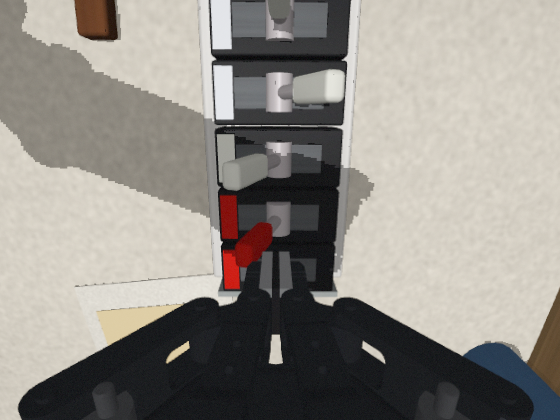

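The red lever still stands off and the fingers passed beside it with no force. I need to measure lever and finger positions in the tool frame.

```bash
python3 bk.py p3; python3 - <<'E'
from h import *
import pickle
for n in("p3","p2"):
    T,f=pickle.load(open(n+".pkl","rb"));H=f["hand_eye"]
    print(proj(f,np.array([[0,0,0],[0,-.019,0],[0,0,.011],[0.0,-.01,.011]]),H).round(0).tolist())
    z=f["z_map"]
    for px in [(268,262),(285,262),(275,258),(268,290),(285,290),(270,310)]:
        c,d=rays(f,[px],H); print(px,((c+d*z[px[1],px[0]])*1000).round(1))
    hsv=cv2.cvtColor(f["color"],cv2.COLOR_RGB2HSV);h,s,v=[hsv[...,i].astype(int) for i in range(3)]
    vv,uu=np.where((s>150)&((h<8)|(h>172))&(z>0))
    M=c2w(f,T);c,d=rays(f,np.c_[uu,vv],M);W=c+d*z[vv,uu][:,None];W=W[W[:,2]>.07]
    for z0 in range(70,125,8):
        q=W[(W[:,2]*1000>z0)&(W[:,2]*1000<z0+8)]
        if len(q)>5: print(z0,len(q),q.mean(0).round(4),"x",np.percentile(q[:,0],[3,97]).round(4),"y",np.percentile(q[:,1],[3,97]).round(4))
im=cv2.imread("pics/p3.png");cv2.imwrite("pics/p3c.png",cv2.resize(im[190:340,190:390],None,fx=4,fy=4,interpolation=cv2.INTER_CUBIC))
E
```

```text
modules 27365 ((489.3038024902344, -301.6690979003906), (99.72474670410156, 216.04156494140625), 4.564291954040527) 0.05130337911291488
base ((488.0130920410156, -296.35784912109375), (120.98114776611328, 226.6949005126953), 5.047549724578857) 0.016848185884411143
lever px [279.   8.] n 373 white mean [ 0.4802 -0.2135  0.0991] topz 0.1123 top [ 0.4801 -0.2136  0.1061]
lever px [318.  87.] n 1593 white mean [ 0.5028 -0.2487  0.1057] topz 0.1182 top [ 0.5072 -0.2482  0.114 ]
lever px [245. 171.] n 1324 white mean [ 0.4696 -0.2944  0.1059] topz 0.1183 top [ 0.4654 -0.2951  0.1142]
lever px [257. 247.] n 1408 red mean [ 0.4791 -0.3347  0.1125] topz 0.14 top [ 0.4866 -0.3294  0.1362]
lever px [296. 264.] n 67 white mean [ 0.4993 -0.3313  0.1372] topz 0.1399 top [ 0.4993 -0.3313  0.1372]
[[274.0, 248.0], [274.0, 263.0], [274.0, 231.0], [274.0, 237.0]]
(268, 262) [[ -2.7 -37.1  10.2]]
(285, 262) [[  5.1 -37.9  10.6]]
(275, 258) [[  0.5 -32.9  10.1]]
(268, 290) [[ -2.2 -58.2   8.8]]
(285, 290) [[  4.5 -59.7   9.7]]
(270, 310) [[ -1.3 -68.7   7. ]]
78 35 [ 0.4827 -0.3329  0.0847] x [0.4773 0.
[... 374 characters left out ...]
 -0.3334]
[[274.0, 248.0], [274.0, 263.0], [274.0, 231.0], [274.0, 237.0]]
(268, 262) [[ -2.7 -37.4  10.4]]
(285, 262) [[  5.1 -37.4  10.3]]
(275, 258) [[  0.5 -33.6  10.5]]
(268, 290) [[ -2.2 -59.1   9.3]]
(285, 290) [[  4.5 -59.6   9.6]]
(270, 310) [[ -1.3 -68.    6.5]]
78 51 [ 0.4831 -0.3503  0.0844] x [0.4772 0.4878] y [-0.3757 -0.331 ]
86 145 [ 0.4822 -0.3403  0.0897] x [0.4753 0.4876] y [-0.3765 -0.331 ]
94 147 [ 0.479  -0.3332  0.098 ] x [0.4727 0.4842] y [-0.3412 -0.3311]
102 151 [ 0.4765 -0.3333  0.1062] x [0.4703 0.4817] y [-0.341  -0.3313]
110 332 [ 0.4733 -0.335   0.1154] x [0.4675 0.479 ] y [-0.3436 -0.3317]
118 166 [ 0.474  -0.3382  0.1188] x [0.4705 0.4767] y [-0.344  -0.3333]
```

View pics/p3c.png

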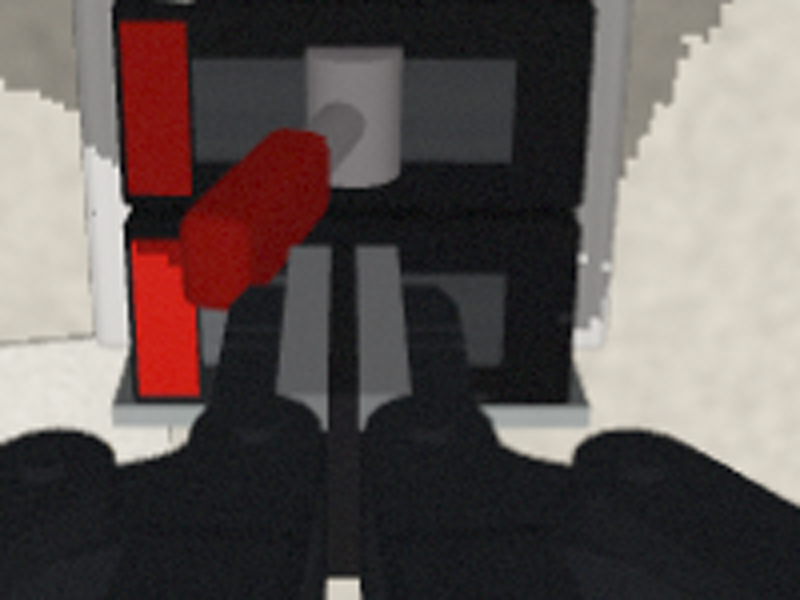

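```bash
python3 - <<'E'
from h import *
import pickle
T,f=pickle.load(open("p3.pkl","rb"));H=f["hand_eye"];z=f["z_map"]
for col in(267,284,252,300):
  for y in range(240,280,3):
    c,d=rays(f,[(col,y)],H); print(col,y,f["color"][y,col],((c+d*z[y,col])*1000).round(1)[0], end=" | ")
  print()
E
```

```text
267 240 [99  9  9] [-4.5 10.9  0.4] | 267 243 [98 15  9] [-4.5 10.7 -1.5] | 267 246 [95 11 12] [-4.6 11.4 -3.8] | 267 249 [23 23 24] [ -5.8  53.  -25.4] | 267 252 [89 89 90] [ -3.5 -26.3  10.1] | 267 255 [91 91 93] [ -3.4 -29.8  10.2] | 267 258 [92 93 94] [ -3.3 -32.8  10.1] | 267 261 [90 91 92] [ -3.2 -36.7  10.5] | 267 264 [93 93 95] [ -3.1 -39.   10.2] | 267 267 [92 91 93] [ -3.  -43.7  11.1] | 267 270 [91 91 93] [ -3.  -44.7  10.3] | 267 273 [92 93 95] [ -2.9 -47.4  10.3] | 267 276 [91 91 92] [ -2.8 -49.6  10.1] | 267 279 [90 90 90] [ -2.8 -51.9  10. ] | 
284 240 [20 20 20] [  7.3  54.2 -18.3] | 284 243 [13 15 14] [  7.5  59.4 -23.1] | 284 246 [21 17 20] [  7.3  54.4 -23.5] | 284 249 [18 21 25] [  7.4  54.7 -26.1] | 284 252 [90 90 90] [  4.9 -26.6  10.2] | 284 255 [93 94 94] [  4.8 -29.8  10.2] | 284 258 [91 91 92] [  4.8 -33.2  10.3] | 284 261 [90 90 91] [  4.7 -36.2  10.3] | 284 264 [93 93 95] [  4.6 -39.5  10.5] | 284 267 [90 91 92] [  4.5 -42.7  10.7] | 284 270 [91 90 91] [  4.5 -44.2  10. ] | 284 273 [92 92 93] [  4.4 -47.3  10.2] | 284 276 [91 91 93] [  4.3 -50.4  10.6] | 2
[... 510 characters left out ...]
 | 252 273 [24 25 27] [ -9.9 -40.2   6.2] | 252 276 [29 30 34] [ -9.7 -43.6   6.7] | 252 279 [23 25 25] [ -9.5 -45.9   6.5] | 
300 240 [15 22 19] [ 19.6  54.  -18.2] | 300 243 [15 19 16] [ 20.1  58.7 -22.8] | 300 246 [20 18 22] [ 19.8  54.9 -23.6] | 300 249 [19 19 21] [ 19.9  55.  -26.3] | 300 252 [17 19 23] [ 19.9  54.4 -28.6] | 300 255 [12 18 21] [ 19.9  54.1 -31. ] | 300 258 [40 42 43] [ 19.9  53.2 -33.2] | 300 261 [55 57 59] [ 20.   53.7 -36. ] | 300 264 [22 24 25] [ 12.5 -31.7   6.4] | 300 267 [25 26 27] [ 12.2 -35.6   6.8] | 300 270 [20 27 26] [ 12.1 -37.7   6.4] | 300 273 [24 26 28] [ 11.9 -39.7   6. ] | 300 276 [31 30 34] [ 11.6 -43.6   6.6] | 300 279 [25 26 27] [ 11.5 -45.6   6.3] |
```

The shut fingers actually end about 26 mm short of the reported TCP: the front face ends at tool y ≈ −26. So the first pass grazed the lever's top and the second passed over it. The lever hasn't moved. I'll retreat and come in lower, with TCP z ≈ 0.071.

```bash
python3 -m jog '0 0 0 -12 0 0 0; 0 0 0 -16 0 0 0; 0 0 0 -16 0 0 0; 0 0 0 -14 0 0 0; 0 0 0 0 0 0 0'; python3 -m jog '0 0 0 0 17 0 0; 0 0 0 0 17 0 0; 0 0 0 0 0 0 0; 0 0 0 4 0 0 0; 0 0 0 4 0 0 0';  python3 -m jog '0 0 0 4 0 0 0; 0 0 0 3 0 0 0; 0 0 0 3 0 0 0; 0 0 0 3 0 0 0; 0 0 0 0 0 0 0'; python3 -m jog '0 0 0 3 0 0 0; 0 0 0 3 0 0 0; 0 0 0 2 0 0 0; 0 0 0 0 0 0 0; 0 0 0 0 0 0 0'; python3 snap.py q1
```

```text
clock: 16.78
tcp_pos: [0.427, -0.3448, 0.1049]
orientation: [-1.57, -0.065, 0.07]
contact_force: [-0.0, 0.3, -0.7]
grip_width: 0.0003
clock: 17.2
tcp_pos: [0.4402, -0.3432, 0.072]
orientation: [-1.57, -0.071, 0.07]
contact_force: [-0.1, 0.2, 0.2]
grip_width: 0.0002
clock: 17.62
tcp_pos: [0.4529, -0.3419, 0.0716]
orientation: [-1.57, -0.071, 0.07]
contact_force: [0.3, -0.0, -0.3]
grip_width: 0.0001
clock: 18.03
tcp_pos: [0.4607, -0.3411, 0.0713]
orientation: [-1.57, -0.071, 0.07]
contact_force: [0.0, 0.1, -0.1]
grip_width: -0.0
```

View pics/q1.png

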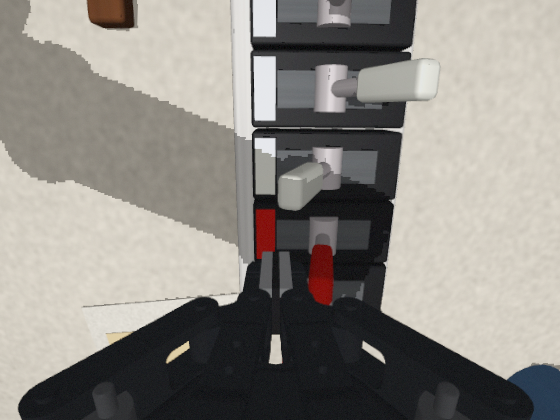

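The lever, at (320,270), is now directly ahead of the finger. I keep pushing.

```bash
python3 -m jog '0 0 0 3 0 0 0; 0 0 0 3 0 0 0; 0 0 0 3 0 0 0; 0 0 0 3 0 0 0; 0 0 0 0 0 0 0'; python3 -m jog '0 0 0 3 0 0 0; 0 0 0 3 0 0 0; 0 0 0 3 0 0 0; 0 0 0 0 0 0 0; 0 0 0 0 0 0 0';python3 -m jog '0 0 0 3 0 0 0; 0 0 0 3 0 0 0; 0 0 0 3 0 0 0; 0 0 0 0 0 0 0; 0 0 0 0 0 0 0';  python3 snap.py q2
```

```text
clock: 18.5
tcp_pos: [0.4732, -0.3399, 0.0714]
orientation: [-1.57, -0.071, 0.07]
contact_force: [0.1, 0.8, 0.1]
grip_width: 0.0002
clock: 18.92
tcp_pos: [0.4818, -0.3391, 0.0713]
orientation: [-1.57, -0.071, 0.07]
contact_force: [1.1, -0.7, 0.2]
grip_width: 0.0
clock: 19.33
tcp_pos: [0.4909, -0.3384, 0.0714]
orientation: [-1.57, -0.071, 0.07]
contact_force: [0.4, -0.3, 0.7]
grip_width: -0.0
```

View pics/q2.png

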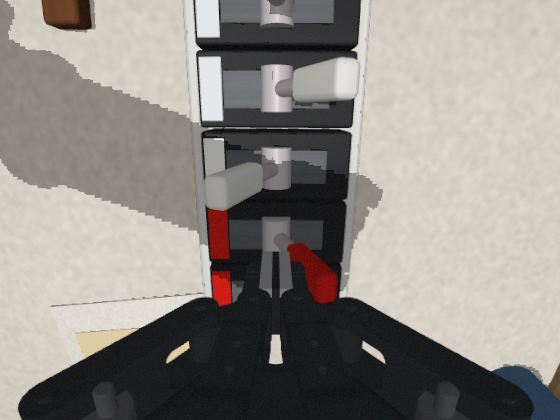

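It's swinging over. I continue in small steps until the stop shows up in the force.

```bash
python3 -m jog '0 0 0 2 0 0 0; 0 0 0 2 0 0 0; 0 0 0 0 0 0 0; 0 0 0 0 0 0 0; 0 0 0 0 0 0 0'; python3 -m jog '0 0 0 2 0 0 0; 0 0 0 0 0 0 0; 0 0 0 0 0 0 0; 0 0 0 0 0 0 0; 0 0 0 0 0 0 0'; python3 -m jog '0 0 0 2 0 0 0; 0 0 0 0 0 0 0; 0 0 0 0 0 0 0; 0 0 0 0 0 0 0; 0 0 0 0 0 0 0'; python3 snap.py q3;python3 - <<'E'
from h import *
import pickle
T,f=pickle.load(open("q3.pkl","rb"));z=f["z_map"]
hsv=cv2.cvtColor(f["color"],cv2.COLOR_RGB2HSV);h,s,v=[hsv[...,i].astype(int) for i in range(3)]
vv,uu=np.where((s>150)&((h<8)|(h>172))&(z>0))
M=c2w(f,T);c,d=rays(f,np.c_[uu,vv],M);W=c+d*z[vv,uu][:,None]
for z0 in range(78,125,6):
        q=W[(W[:,2]*1000>z0)&(W[:,2]*1000<z0+6)]
        if len(q)>5: print(z0,len(q),q.mean(0).round(4),"x",np.percentile(q[:,0],[3,97]).round(4))
E
```

```text
clock: 19.8
tcp_pos: [0.4943, -0.3381, 0.0714]
orientation: [-1.57, -0.071, 0.07]
contact_force: [-1.2, -1.3, 0.1]
grip_width: -0.0003
clock: 20.22
tcp_pos: [0.4962, -0.3379, 0.0713]
orientation: [-1.57, -0.071, 0.07]
contact_force: [-1.4, 0.1, -0.8]
grip_width: 0.0004
clock: 20.63
tcp_pos: [0.4972, -0.3379, 0.0712]
orientation: [-1.57, -0.069, 0.071]
contact_force: [-5.9, -1.1, 2.0]
grip_width: 0.0001
78 61 [ 0.5055 -0.3299  0.0823] x [0.501  0.5105]
84 99 [ 0.5066 -0.3296  0.087 ] x [0.5019 0.5126]
90 154 [ 0.5094 -0.3298  0.0932] x [0.505  0.5162]
96 129 [ 0.5124 -0.3292  0.099 ] x [0.5077 0.5186]
102 193 [ 0.5149 -0.3297  0.1053] x [0.5111 0.5213]
108 522 [ 0.5187 -0.3329  0.1118] x [0.5134 0.5247]
114 272 [ 0.5187 -0.3347  0.1148] x [0.5157 0.5222]
```

Inner red is at about 0.88 rad, judging by the cap's slope, with 6 N against its stop. Now I retreat and do the outer red.

```bash
python3 -m jog '0 0 0 -8 0 0 0; 0 0 0 -15 0 0 0; 0 0 0 -15 0 0 0; 0 0 0 -15 0 0 0; 0 0 0 -15 0 0 0'; python3 -m jog '0 0 0 0 0 -14 0; 0 0 0 0 0 -15 0; 0 0 0 0 0 -13 0; 0 0 0 0 0 0 0; 0 0 0 0 0 0 0'; python3 -m jog '0 0 0 4 0 0 0; 0 0 0 4 0 0 0; 0 0 0 4 0 0 0; 0 0 0 4 0 0 0; 0 0 0 4 0 0 0'; python3 -m jog '0 0 0 3 0 0 0; 0 0 0 3 0 0 0; 0 0 0 3 0 0 0; 0 0 0 3 0 0 0; 0 0 0 0 0 0 0'; python3 snap.py s1
```

```text
clock: 21.1
tcp_pos: [0.4308, -0.3439, 0.0717]
orientation: [-1.57, -0.073, 0.069]
contact_force: [0.0, -0.7, 0.6]
grip_width: 0.0001
clock: 21.52
tcp_pos: [0.4349, -0.3868, 0.0712]
orientation: [-1.57, -0.07, 0.068]
contact_force: [0.1, 0.1, 0.3]
grip_width: 0.0
clock: 21.93
tcp_pos: [0.4546, -0.3833, 0.0713]
orientation: [-1.569, -0.071, 0.071]
contact_force: [-1.6, 0.6, 1.7]
grip_width: 0.0001
clock: 22.35
tcp_pos: [0.4669, -0.3828, 0.0714]
orientation: [-1.57, -0.071, 0.07]
contact_force: [0.0, 0.1, 0.7]
grip_width: 0.0001
```

View pics/s1.png

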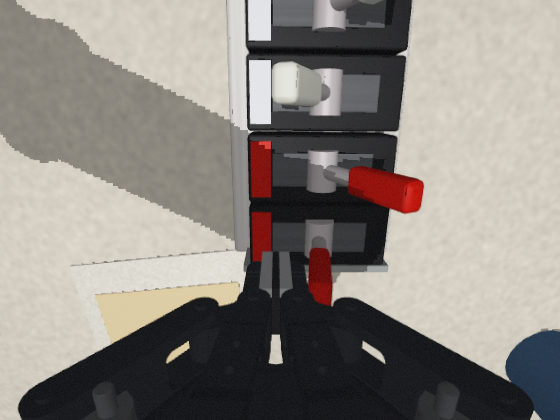

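The inner red, at (390,188), is fully over, and the outer red, at (320,275), is ahead of the finger.

```bash
python3 -m jog '0 0 0 3 0 0 0; 0 0 0 3 0 0 0; 0 0 0 3 0 0 0; 0 0 0 3 0 0 0; 0 0 0 0 0 0 0'; python3 -m jog '0 0 0 3 0 0 0; 0 0 0 3 0 0 0; 0 0 0 3 0 0 0; 0 0 0 3 0 0 0; 0 0 0 0 0 0 0'; python3 -m jog '0 0 0 3 0 0 0; 0 0 0 2 0 0 0; 0 0 0 2 0 0 0; 0 0 0 0 0 0 0; 0 0 0 0 0 0 0'; python3 -m jog '0 0 0 2 0 0 0; 0 0 0 0 0 0 0; 0 0 0 0 0 0 0; 0 0 0 0 0 0 0; 0 0 0 0 0 0 0'
```

```text
clock: 22.82
tcp_pos: [0.4788, -0.3816, 0.0714]
orientation: [-1.57, -0.071, 0.07]
contact_force: [0.0, 0.2, 0.9]
grip_width: 0.0001
clock: 23.23
tcp_pos: [0.4906, -0.3803, 0.0712]
orientation: [-1.569, -0.071, 0.071]
contact_force: [-0.9, -0.7, 0.2]
grip_width: -0.0004
clock: 23.65
tcp_pos: [0.4975, -0.3799, 0.0715]
orientation: [-1.57, -0.071, 0.07]
contact_force: [0.2, -0.0, -0.3]
grip_width: 0.0002
clock: 24.07
tcp_pos: [0.4991, -0.3798, 0.0714]
orientation: [-1.57, -0.071, 0.07]
contact_force: [-0.2, -1.3, -0.3]
grip_width: -0.0002
```

```bash
python3 -m jog '0 0 0 2 0 0 0; 0 0 0 0 0 0 0; 0 0 0 0 0 0 0; 0 0 0 0 0 0 0; 0 0 0 0 0 0 0'; python3 -m jog '0 0 0 1 0 0 0; 0 0 0 0 0 0 0; 0 0 0 0 0 0 0; 0 0 0 0 0 0 0; 0 0 0 0 0 0 0'
```

```text
clock: 24.48
tcp_pos: [0.5006, -0.3798, 0.0712]
orientation: [-1.57, -0.07, 0.071]
contact_force: [-1.6, 0.2, -0.7]
grip_width: 0.0002
clock: 24.9
tcp_pos: [0.5008, -0.3797, 0.0711]
orientation: [-1.569, -0.068, 0.071]
contact_force: [-5.5, -0.1, 1.6]
grip_width: 0.0001
```

At its stop (5.5 N). I retreat, rise clear and check everything.

```bash
python3 -m jog '0 0 0 -10 0 0 0; 0 0 0 -20 0 0 0; 0 0 0 -20 0 0 0; 0 0 0 -20 0 0 0; 0 0 0 0 -20 0 0'; python3 -m jog '0 0 0 0 -40 0 0; 0 0 0 0 -40 0 0; 0 0 0 0 -40 0 0; 0 0 0 0 0 0 0; 0 0 0 0 0 0 0'; python3 snap.py e1; python3 bk.py e1
python3 - <<'E'
from h import *
import pickle
T,f=pickle.load(open("e1.pkl","rb"));z=f["z_map"]
hsv=cv2.cvtColor(f["color"],cv2.COLOR_RGB2HSV);h,s,v=[hsv[...,i].astype(int) for i in range(3)]
vv,uu=np.where((s>150)&((h<8)|(h>172))&(z>0))
M=c2w(f,T);c,d=rays(f,np.c_[uu,vv],M);W=c+d*z[vv,uu][:,None]
for hy,y0,y1 in((.4931,-.36,-.32),(.4971,-.41,-.36)):
    q=W[(W[:,2]>.078)&(W[:,1]>y0)&(W[:,1]<y1)]; p=np.polyfit(q[:,2],q[:,0],1); t=q[q[:,2]>.108]; print(len(q),"slope rad",np.arctan(p[0]),"tip",t.mean(0),"joint by slope",.45+np.arctan(p[0]))
f=imaging.grab_frame("side");cv2.imwrite("pics/send.png",f["color"][:,:,::-1])
f=imaging.grab_frame("top");cv2.imwrite("pics/tend.png",f["color"][:,:,::-1])
E
```

```text
clock: 25.32
tcp_pos: [0.4257, -0.3855, 0.0881]
orientation: [-1.566, -0.062, 0.073]
contact_force: [-1.1, 0.4, -0.1]
grip_width: 0.0003
clock: 25.73
tcp_pos: [0.4342, -0.3869, 0.2146]
orientation: [-1.575, -0.075, 0.066]
contact_force: [-0.0, -0.1, 0.1]
grip_width: 0.0001
modules 14229 ((486.73663330078125, -306.89990234375), (95.19239044189453, 206.90872192382812), 4.781357288360596) 0.05115222917536605
base ((488.8725891113281, -301.4027099609375), (119.70022583007812, 215.98800659179688), 5.229550361633301) 0.016803749833301684
lever px [372.  42.] n 815 white mean [ 0.5013 -0.2497  0.1031] topz 0.1185 top [ 0.5064 -0.2491  0.1135]
lever px [323.  97.] n 357 white mean [ 0.4671 -0.296   0.1092] topz 0.1184 top [ 0.464  -0.2962  0.1146]
lever px [366. 149.] n 647 red mean [ 0.5114 -0.3354  0.1019] topz 0.1159 top [ 0.5167 -0.3349  0.1114]
lever px [361. 195.] n 586 red mean [ 0.5151 -0.3786  0.101 ] topz 0.1167 top [ 0.521  -0.3784  0.1117]
572 slope rad 0.4859167371083419 tip [ 0.51699355 -0.33483825  0.11284254] joint by slope 0.9359167371083419
507 slope rad 0.467097133018375 tip [ 0.52111617 -0.37753543  0.11295835] joint by slope 0.917097133018375
```

View pics/e1.png

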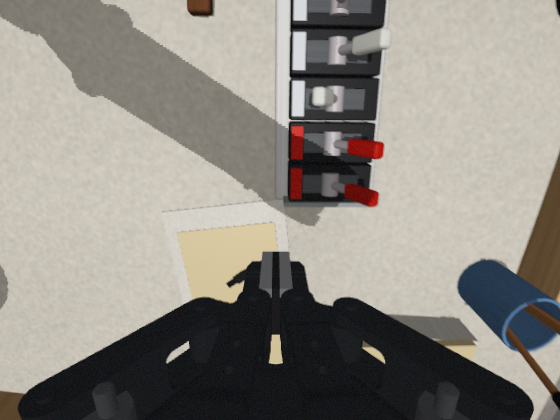

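View pics/tend.png

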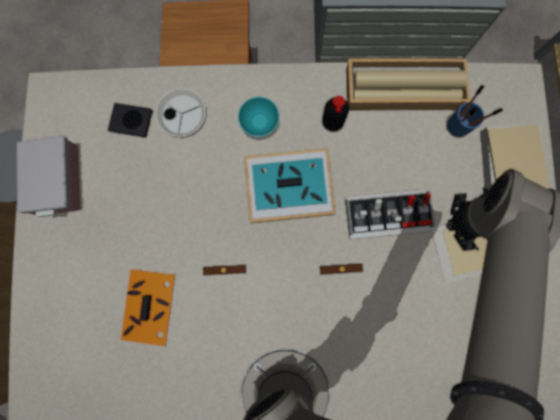

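View pics/send.png

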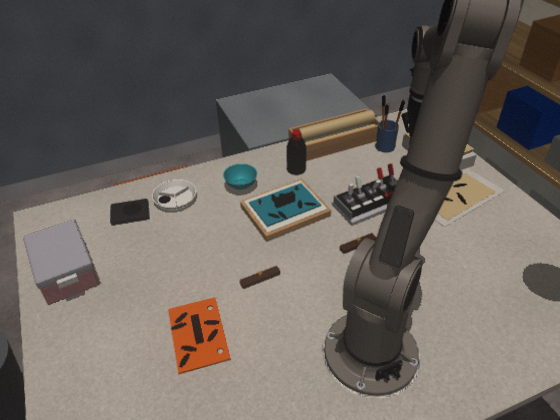

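Final views: both red levers, at (366,149) and (361,195), lean fully away from the robot. The whites are where they were, the template is on the board, and the bottle, bowl and weights haven't moved. The gripper is clear of everything.

```bash
python3 -c "
from bench import r
print(r.get_obs()['clock'],r.get_obs()['contact_force']); print(r.hand_in())"
```

```text
25.8833 [ 0.3705523   0.26790037 -1.18226651]
the job is handed in; nothing more can be done
None
```

I placed the teal template on both pins the same way round as it lay, released it, and only then pushed both red toggles to their far stops. I handed in at about 26 s; no verdict was reported.

**Last checks**
- **Template:** after release both pins stood in its holes and it lay flat. I did not re-measure the hole-to-pin offset. The 16 mm holes on 10 mm pins allow about 3 mm, within the 6 mm limit.
- **Red toggles:** the cap slopes read about 0.92 and 0.94 rad, which is the 0.9 stop within measuring error.
- **White toggles:** the middle white and the white that was on measured within about 1 mm of where they started. The third, at the far end of the bank, was only checked by eye.
- **Other objects:** the ink bottle, bowl and paperweights look unmoved in the top view, and the gripper was clear.

**What went wrong or disagreed**
- **Toggle pushes:** the first two pushes at the inner red toggle missed. The shut fingers end about 26 mm short of the reported TCP, so the first grazed the lever's top, with about 39 N upward reported at the wrist. The second passed over it. I then pushed lower, and both toggles went over with about 6 N at the stop.
- **Grip width:** it read 16.5 mm on the 20 mm bar, but the hold was firm and the template stayed aligned.

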